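# Vent the bearing, couple the grease head onto its slanted nipple and hold it open

## Robot

A 7-joint arm with a two-finger parallel gripper is mounted at the origin on a cart in front of the work surface, level with it; the furniture and walls round the work are solid. World frame = base frame: x ahead of the robot, y to its left, z up, the work surface at z = 0. Lengths are in m, angles in rad, forces in N, time in s.
With the tool pointing down it reaches from about 0.35 to 0.9 m from the base axis. Payload 19.9 kg.
Tool frame: the origin (TCP) lies at the very end of the fingers, on their centre line; the grasp point (between the pads) lies 19 mm behind it (env.grip_point_offset is the distance from the TCP to the grasp point, in m); z points along the fingers, y is the line along which they close (so a half turn about z gives the same grasp; the last joint's range is limited). The gripper opens to 94 mm and grips with 3 to 60 N. Pads are 16 mm wide; open, the fingers measure 119 mm over their backs; the gripper's body (75 mm by 177 mm) begins 78 mm behind the grasp point.
Start: joints at [1.077, 0.417, -0.01, 1.614, 0.005, 1.111, -0.053], TCP at [0.273, -0.562, 0.205] pointing down, gripper open.
Joint ranges: [-2.81, 2.81], [-0.39, 2.02], [-1.27, 1.25], [0.06, 2.57], [-1.19, 4.33], [0.19, 2], [-2.82, 2.82]. Speed limits (rad/s): [1.89, 1.89, 2.39, 2.39, 3.01, 3.01, 3.01].

## Interface

Orientations are given as a unit quaternion [x, y, z, w].
In Python, from cell import env gives the robot as it stands.
- The arm moves only by the shell command python3 jog.py 'ROWS' [FORCE]. ROWS is rows parted by semicolons, their numbers by spaces, 1 to 8 of them, each of 5 numbers: the finger opening in m, then dx, dy, dz in m, then a turn about the tool's z in rad; each row shifts and turns the commanded pose from where the row before left it, along the tool's axes as they then stand; what a row does not reach is not made up. A row lasts 1/12 s, in which the tool goes at most 0.0417 m and 0.125 rad, less where a joint would pass 70% of its speed; a pose out of reach is approached as far as the arm can. The fingers move at their own pace and stop on an object; FORCE is the grip in N (left out, the last holds). Time passes only in rows, so rows that do not move let the fingers close. It prints the time, the measured TCP pose, the force, the opening and the grip force at its end.
- env.state(): the state, without advancing time (a new reading comes with each control period).
- env.snapshot(name): name is "scene" or "side" or "wrist"; returns the picture (384x512x3 uint8, red, green, blue); there is no depth.
- env.camera_model(name): a dict with "K" (3x3 intrinsics, pixels), "origin" and "orientation" of the camera in the world. Camera axes: x right, y down, z forward; pixel columns grow to the right and rows downward; lengths in m; the calibration is good to about 2 mm. A picture is of the moment at which its call begins: read the wrist's pose just before it. camera_model takes no time and is no camera call; for the wrist camera it gives the pose at the moment of the call.
- env.close_job(): hands the job in; it is judged then, once.
The state is a dict: "time": time; "qpos": joint angles; "joint_velocities": joint speeds; "effort": joint torques, N m; "position": TCP position; "tool_rot": TCP orientation; "force": force on the tool from outside, world axes, zero at the start; "ft_torque": the same for the moment, N m; "gripper_width": finger opening in m; "gripper_force": force on a finger pad.
Only numpy, scipy, OpenCV 4.12 (cv2) and the standard library are available. Lean on these libraries where they do the work, as an engineer would, in place of code of your own. Each camera call takes 0.05 s, during which the arm holds its last target. There are 200 camera calls.

## Task

Grease the bearing: first take the thin vent pin from the tool rest and put it all the way down into the relief opening in the bearing's boss, and leave it there. Then take the grease coupler, press it squarely onto the bearing's slanted nipple until it snaps over the head, and go on pressing it fully home, down onto the hexagon, against its inner spring. The job finishes while you are still gripping the coupler and holding it pressed home; leave the other things on the bench where they are.

Things in the scene. Friction and masses are not known exactly. Their poses are not given: they have to be found in the camera images.
- bearing: fixed grey bearing housing; origin on the bench under it, z up. Foot 64 x 160 x 18 mm (y -85 to +75), round housing 72 mm across, axis along x at y +5, z 40, top z 76, steel shaft stubs along x (to +-42 mm). At the -y end a square boss 32 x 32 mm, top 48 mm above the bench, holds the relief opening; the grease nipple on the round housing leans toward +y
- relief_mouth (a point): centre of the mouth of the relief opening, in the top of the boss (at x 0, y -66, z +48 mm of the bearing): a vertical blind hole 8.5 mm across and 25 mm deep, with flat floor
- nipple: fixed steel button-head grease nipple leaning 25 deg from vertical toward the bearing's +y. Origin: centre of the top face of its hexagon (25 mm, the seat for the coupler's rim); z points out along the nipple. Above the seat: neck 10 mm across to 10.5 mm, flaring to the head, 16 mm across from 13 to 15 mm, then a cone to a flat tip 8 mm across at 21 mm
- tool_rest: fixed aluminium block 60 x 150 x 30 mm, origin under its centre on the bench, with two blind wells 22 mm deep in its top, floors 8 mm above the bench: the coupler's (34.5 mm across) at y +40 mm, the pin's (8.5 mm across) at y -42 mm
- coupler: steel grease coupler 111 mm long, 0.26 kg, upright, mouth down, in the wide well. Origin: centre of its mouth rim, z toward the grip. Head 30 mm across to z 40 with 19 mm bore; waist 22 mm to z 59; square grip 24 x 24 mm (faces across x and y) z 59 to 105; knob to 111. Any turn about its axis. Jaws ride over the nipple head 13 to 9 mm before home (8 to 15 N), then snap in, 5 mm before home
- piston (a joint): travel (m) of the coupler's inner sprung piston: 0 at rest; touched by the nipple 10 mm before home; about 0.005 when snapped on but not pressed; 0.010 pressed fully home. 0.8 N per mm plus 2 N preload, so holding home takes about 10 N; let go, the coupler stays on but springs back about 5 mm
- vent_pin: steel vent pin 80 mm long, 0.05 kg, standing upright in the narrow well of the tool rest. Origin at the centre of its lower tip, z up along it. Shaft 6 mm across with a tapered foot, z 0 to 43 mm; collar 13 mm across, z 43 to 46 mm; square grip 14 x 14 mm (faces across x and y), z 46 to 80 mm. All the way in, its foot rests on the floor of the relief opening, 25 mm down
- sanding_block: bystander: cork sanding block 45 x 90 x 30 mm lying on the bench at its near left corner, origin under its centre
- awl: bystander: scratch awl with wooden handle, 153 mm long, lying on the bench along its right edge, origin under its centre
- brass_weight: bystander: round brass knob weight 48 mm across, 62 mm high, on the wooden board (board top 50 mm above the bench), origin under its centre
- thread_spool: bystander: spool of dark thread 44 mm across, 56 mm high, at the far end of the bench, origin under its centre

How it is judged:
By the outcome, as a careful person would: the job done as asked, in the order asked, and still so for the second after the job is handed in, while the arm keeps its last pose, push and grip.
It also fails if it takes over 64 s, if anything falls off the work surface, if the arm or the gripper's body presses on something with over 40 N, if the wrist force passes 120 N, or if a joint passes its speed limit or range.

## Working session

There is one attempt and no reset: what is moved stays moved. The work goes in short steps, Python scripts to look and compute and a shell command to move; the robot and the scene stay as the last step left them, time stands still between calls to the robot, and variables do not carry over. Pictures are saved under pics/ and viewed, at most 10 in all, crops included, and the job is handed in when it is done.

```bash
ls; mkdir -p pics; python3 - <<'E'
from cell import env
import cv2,numpy as np
np.set_printoptions(precision=4,suppress=True)
for n in ("scene","side"):
    im=env.snapshot(n); cv2.imwrite(f"pics/{n}0.png",im[:,:,::-1]); m=env.camera_model(n); print(n,m)
s=env.state(); print(s)
E
```

```text
cell.py
jog.py
pics
scene {'K': array([[435.7271,   0.    , 257.1523],
       [  0.    , 435.7271, 193.7848],
       [  0.    ,   0.    ,   1.    ]]), 'origin': array([-0.2082,  0.6714,  0.6786]), 'orientation': array([-0.331 ,  0.8021, -0.4563,  0.197 ])}
side {'K': array([[368.3512,   0.    , 259.9728],
       [  0.    , 368.3512, 190.831 ],
       [  0.    ,   0.    ,   1.    ]]), 'origin': array([0.1826, 0.9529, 0.7392]), 'orientation': array([-0.1376,  0.8681, -0.4691,  0.0865])}
{'time': 0.1, 'qpos': array([ 1.0765,  0.4179, -0.0103,  1.6141,  0.0047,  1.1107, -0.053 ]), 'joint_velocities': array([-0.0007, -0.0021, -0.001 , -0.0011,  0.0015,  0.0011,  0.0006]), 'effort': array([  0.0032, -85.2587,   0.6405, -42.6692,  -0.0488,   0.0164,
         0.    ]), 'position': array([ 0.2733, -0.5617,  0.2049]), 'tool_rot': array([ 0.9745,  0.2245, -0.0001, -0.0005]), 'force': array([ 0.7101, -0.1572, -0.393 ]), 'ft_torque': array([-0.0011,  0.0055, -0.0111]), 'gripper_force': 0.0, 'gripper_width': 0.09388670669864149}
```
View pics/scene0.png

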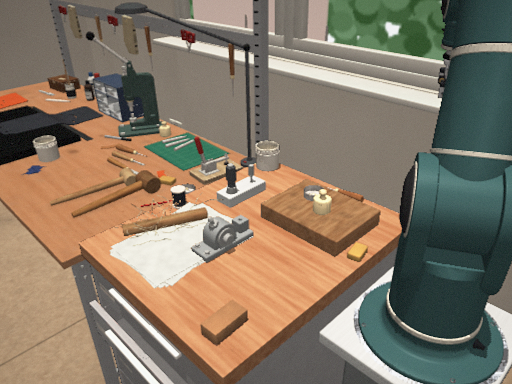

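View pics/side0.png

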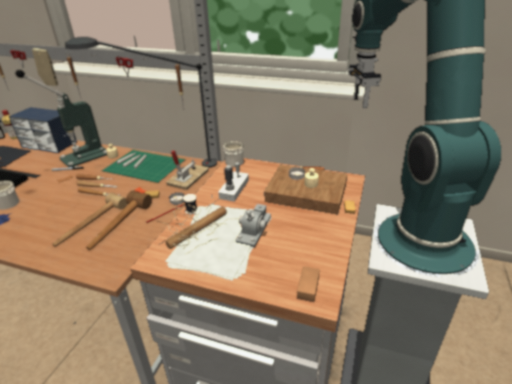

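The scene view shows the bearing at about (222,237), and the tool rest at (242,190) with the coupler at (231,178) and the pin at (251,172). The board with the brass weight is at (322,208). I'll cast rays and enlarge the area.

```bash
cat > h.py <<'E'
from cell import env
import cv2,numpy as np
from scipy.spatial.transform import Rotation as R
np.set_printoptions(precision=4,suppress=True)
def ray(m,uv):
    uv=np.atleast_2d(np.array(uv,float)); d=np.c_[uv,np.ones(len(uv))]@np.linalg.inv(m["K"]).T
    d=R.from_quat(m["orientation"]).apply(d); return m["origin"],d/np.linalg.norm(d,axis=1)[:,None]
def plane(m,uv,z):
    o,d=ray(m,uv); return o+d*((z-o[2])/d[:,2])[:,None]
def tri(obs):  # [(m,uv)...] -> point, rms miss
    A=np.zeros((3,3));b=np.zeros(3);L=[]
    for m,uv in obs:
        o,d=ray(m,uv);P=np.eye(3)-np.outer(d[0],d[0]);A+=P;b+=P@o;L.append((P,o))
    x=np.linalg.solve(A,b);return x,np.sqrt(np.mean([np.sum((P@(x-o))**2) for P,o in L]))
def proj(m,X):
    p=R.from_quat(m["orientation"]).inv().apply(np.atleast_2d(X)-m["origin"])@m["K"].T; return p[:,:2]/p[:,2:]
E
python3 - <<'E'
from h import *
m=env.camera_model("scene"); im=cv2.imread("pics/scene0.png")
for n,uv,z in [("bearing",(222,245),.02),("rest",(242,195),.03),("pin",(251,166),.09),("coupler",(231,168),.11),("weight",(322,195),.11)]: print(n,plane(m,uv,z)[0])
a=cv2.resize(im[140:270,170:300],None,fx=4.6,fy=4.6,interpolation=cv2.INTER_CUBIC); cv2.imwrite("pics/c0.png",a)
w=env.camera_model("wrist"); s=env.state(); r=R.from_quat(s["tool_rot"])
print(w["K"],r.inv().apply(w["origin"]-s["position"]),(r.inv()*R.from_quat(w["orientation"])).as_matrix()); print(r.as_matrix())
E
```

```text
bearing [0.4803 0.1266 0.02  ]
rest [ 0.6113 -0.064   0.03  ]
pin [ 0.6413 -0.1314  0.09  ]
coupler [ 0.6449 -0.0555  0.11  ]
weight [ 0.3628 -0.1155  0.11  ]
[[308.7849   0.     257.1834]
 [  0.     308.7849 185.4135]
 [  0.       0.       1.    ]] [ 0.0791  0.0005 -0.1785] [[-0.0001 -0.9625 -0.2712]
 [ 1.      0.     -0.0004]
 [ 0.0004 -0.2712  0.9625]]
[[ 0.8992  0.4375 -0.0005]
 [ 0.4375 -0.8992  0.0009]
 [-0.0001 -0.001  -1.    ]]
```

View pics/c0.png

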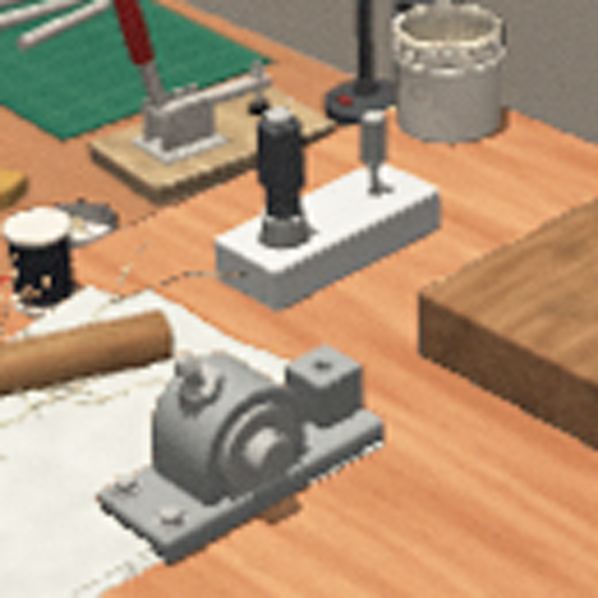

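The enlarged crop shows the rest with coupler and pin, the boss hole at crop (322,366), and the nipple at crop (190,375) leaning to the left. The jog command can't tilt the tool. My plan is to pivot the coupler about the pad axis by 25°, against the edge of its well. First I'll move to an overhead view.

```bash
python3 jog.py '0.09 0.0 0 -0.04 0; 0.09 0.02 -0.015 -0.03 0; 0.09 0.03 -0.024 -0.01 0;0.09 0.03 -0.024 -0.01 0;0.09 0.03 -0.024 -0.01 0;0.09 0.03 -0.024 0 0;0.09 0.03 -0.024 0 0;0.09 0.03 -0.024 0 0'
python3 jog.py '0.09 0.03 -0.024 0 0;0.09 0.03 -0.024 0 0;0.09 0.03 -0.024 0 0;0.09 0.03 -0.024 0 0;0.09 0.03 -0.024 0 0;0.09 0.03 -0.024 0 0;0.09 0.03 -0.024 0 0;0.09 0.03 -0.024 0 0'
python3 jog.py '0.09 0.03 -0.024 0 0;0.09 0.03 -0.024 0 0; 0.09 0 0 0 0;0.09 0 0 0 0;0.09 0 0 0 0'
```

```text
time: 0.77
position: [0.384, -0.3297, 0.3055]
tool_rot: [0.974, 0.224, -0.0, 0.0]
force: [0.8, -0.3, -0.8]
gripper_width: 0.0901
gripper_force: 0.0
time: 1.43
position: [0.5158, -0.0521, 0.3054]
tool_rot: [0.975, 0.224, -0.0, 0.0]
force: [1.0, -0.1, -0.4]
gripper_width: 0.0895
gripper_force: 0.0
time: 1.85
position: [0.5483, 0.0151, 0.3051]
tool_rot: [0.974, 0.224, -0.0, -0.0]
force: [0.4, -0.1, -0.9]
gripper_width: 0.0904
gripper_force: 0.0
```

```bash
python3 - <<'E'
from h import *
m=env.camera_model("wrist"); im=env.snapshot("wrist")[:,:,::-1]
import pickle; pickle.dump(m,open("w1.pkl","wb")); cv2.imwrite("pics/w1.png",im)
s=env.state(); print(s["position"],R.from_quat(s["tool_rot"]).as_matrix())
cv2.imwrite("pics/w1b.png",cv2.resize(im,(800,600),interpolation=cv2.INTER_CUBIC))
E
```

```text
[0.5482 0.0145 0.3052] [[ 0.8997  0.4365 -0.0006]
 [ 0.4365 -0.8997 -0.0004]
 [-0.0007  0.     -1.    ]]
```

View pics/w1b.png

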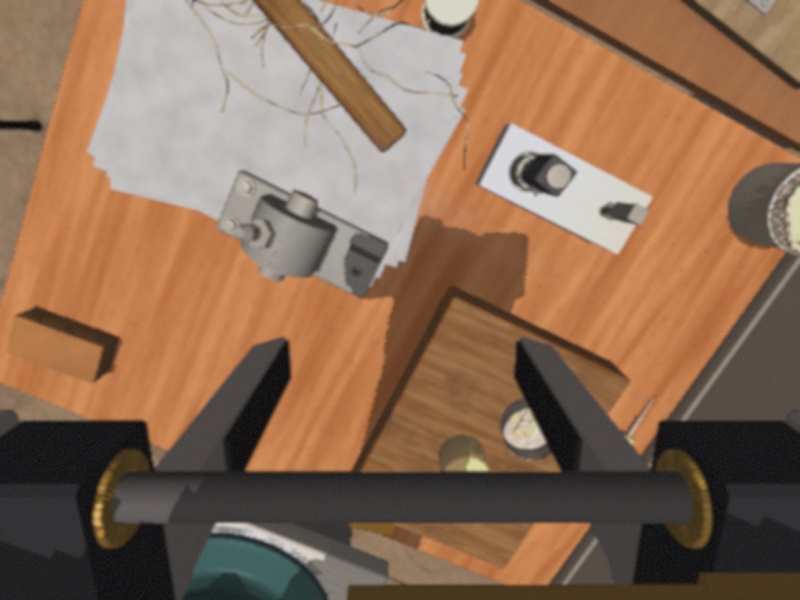

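The wrist view shows the rest's white top with corners near (510,124), (651,197), (617,253) and (480,184). The coupler knob is at (558,176), the pin top at (637,213), the boss mouth at (356,272) and the nipple tip at (229,226). I'll measure these from the wrist and scene views.

```bash
python3 - <<'E'
from h import *
import pickle
w=pickle.load(open("w1.pkl","rb")); sc=env.camera_model("scene")
im=cv2.imread("pics/w1.png"); k=512/800
hsv=cv2.cvtColor(im,cv2.COLOR_BGR2HSV); mk=((hsv[:,:,2]>175)&(hsv[:,:,1]<40)).astype(np.uint8); 
n,l,st,c=cv2.connectedComponentsWithStats(mk); i=l[int(150*k):int(230*k),int(585*k):int(600*k)]; i=np.bincount(i[i>0]).argmax(); print(st[i])
cn=max(cv2.findContours((l==i).astype(np.uint8),0,cv2.CHAIN_APPROX_NONE)[0],key=len)
P=plane(w,cn[:,0,:].astype(float),.03); r=cv2.minAreaRect((P[:,:2]*1000).astype(np.float32)); print("rest rect mm",r, cv2.boxPoints(r))
S=lambda x,y:(170+x/4.6-.4,140+y/4.6-.4)
V=lambda x,y:(x*k-.2,y*k-.2)
for n,a,b in [("pin top",(637,213),(374,116)),("coupler top",(558,176),(281,117)),("mouth",(356,272),(322,366)),("nipple tip",(229,226),(186,355))]:
    print(n,tri([(w,V(*a)),(sc,S(*b))]))
foot=np.array([V(241,170),V(388,238),V(365,297),V(218,225)]);print("foot",plane(w,foot,.018))
E
```

```text
[ 308   79  108   83 3066]
rest rect mm ((656.283935546875, -100.57174682617188), (59.90708541870117, 148.3443603515625), 0.6440290212631226) [[ 625.4986  -26.7409]
 [ 627.166  -175.0759]
 [ 687.0693 -174.4026]
 [ 685.4019  -26.0676]]
pin top (array([ 0.6616, -0.1482,  0.0802]), np.float64(0.0015769312186113018))
coupler top (array([ 0.6557, -0.0631,  0.1128]), np.float64(0.0008040924809109576))
mouth (array([0.5054, 0.0421, 0.0452]), np.float64(0.00040613966049288865))
nipple tip (array([0.5061, 0.1444, 0.1004]), np.float64(0.00587175534605346))
foot [[0.5403 0.1788 0.018 ]
 [0.5426 0.0274 0.018 ]
 [0.4784 0.0224 0.018 ]
 [0.4822 0.1805 0.018 ]]
```

Rest: 59.9 x 148.3 mm, as specified, centred at (0.656,-0.101) with its yaw near world axes. That puts the pin well at (0.656,-0.143) and the coupler well at (0.656,-0.061). The bearing's y is close to world +y. Next I'll move above the pin and turn the tool so it closes along world x.

```bash
python3 jog.py '0.06 0.0048 0.0314 0.0167 0;0.06 0.0048 0.0314 0.0167 0;0.06 0.0048 0.0314 0.0167 0;0.06 0.0048 0.0314 0.0167 0;0.06 0.0048 0.0314 0.0167 0;0.06 0.0048 0.0314 0.0167 0;0.06 0 0 0 -0.12;0.06 0 0 0 -0.12'
python3 jog.py '0.06 0 0 0 -0.12;0.06 0 0 0 -0.12;0.06 0 0 0 -0.12;0.06 0 0 0 -0.12;0.06 0 0 0 -0.12;0.06 0 0 0 -0.12;0.06 0 0 0 -0.12;0.06 0 0 0 -0.04'
python3 jog.py '0.06 0 0 0 0;0.06 0 0 0 0;0.06 0 0 0 0'
python3 - <<'E'
from h import *
import pickle
m=env.camera_model("wrist"); im=env.snapshot("wrist")[:,:,::-1]
pickle.dump(m,open("w2.pkl","wb")); cv2.imwrite("pics/w2.png",im)
s=env.state(); print(s["position"],s["qpos"],R.from_quat(s["tool_rot"]).as_matrix())
print(proj(m,[[.656,-.143,.088],[.656,-.061,.119],[.5054,.0421,.048]]))
cv2.imwrite("pics/w2b.png",cv2.resize(im,(800,600),interpolation=cv2.INTER_CUBIC))
E
```

```text
time: 2.57
position: [0.656, -0.1448, 0.2033]
tool_rot: [0.941, 0.34, -0.001, -0.0]
force: [-1.0, 0.5, 0.1]
gripper_width: 0.0601
gripper_force: 0.0
time: 3.23
position: [0.6561, -0.1431, 0.2052]
tool_rot: [0.705, 0.71, -0.0, 0.0]
force: [0.0, -0.9, -0.2]
gripper_width: 0.0599
gripper_force: 0.0
time: 3.48
position: [0.6565, -0.1421, 0.2053]
tool_rot: [0.707, 0.707, -0.0, 0.0]
force: [-0.1, -0.2, 0.3]
gripper_width: 0.0601
gripper_force: 0.0
[ 0.6566 -0.1418  0.2053] [ 0.5705  0.5692 -0.5984  1.4692  0.3315  1.2053 -0.0735] [[ 0.0003  1.     -0.0001]
 [ 1.     -0.0003 -0.0003]
 [-0.0003 -0.0001 -1.    ]]
[[256.4552 181.7438]
 [256.2014  95.3347]
 [ 98.334  -16.3875]]
```

View pics/w2b.png

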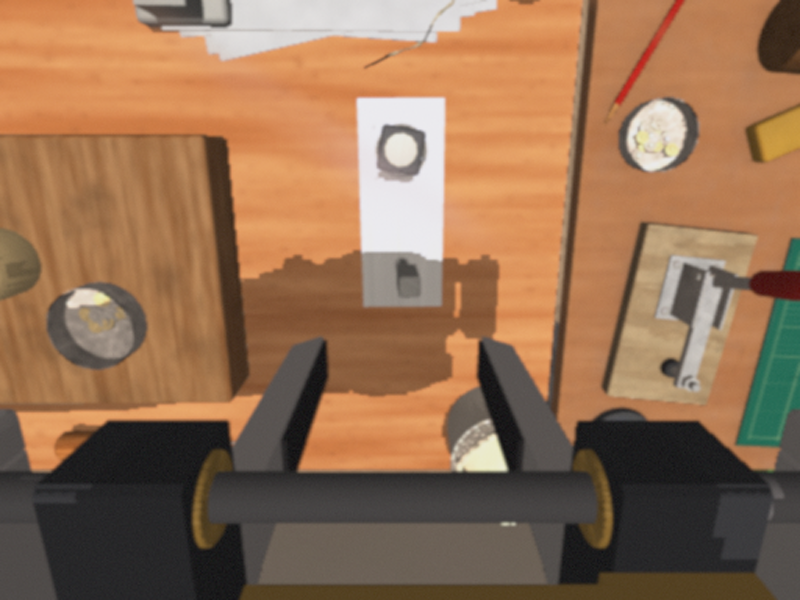

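```bash
python3 - <<'E'
from h import *
im=cv2.imread("pics/w2.png")
a=cv2.resize(im[150:205,225:290],None,fx=9,fy=9,interpolation=cv2.INTER_CUBIC); b=cv2.resize(im[70:125,225:290],None,fx=9,fy=9,interpolation=cv2.INTER_CUBIC)
a=cv2.convertScaleAbs(a,alpha=1.6); out=np.vstack([cv2.resize(a,None,fx=.6,fy=.6),cv2.resize(b,None,fx=.6,fy=.6)])
cv2.imwrite("pics/w2c.png",np.hstack([cv2.resize(a,None,fx=.66,fy=.66),cv2.resize(b,None,fx=.66,fy=.66)])); 
E
```

```text
(no output)
```

View pics/w2c.png

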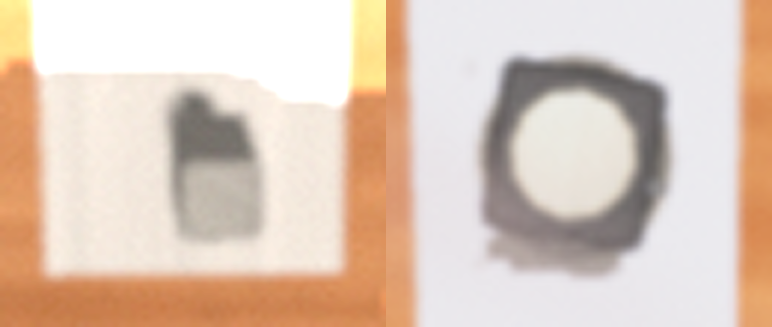

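The crop shows the pin's top at about pixel (262,183). It leans a few degrees toward +x in its well, and its faces lie near the world axes. The coupler's square is turned about 10.5° in the image, with its knob at (256.5,95.6), as predicted. The jaws closing along x will straighten the pin, so I'll descend on it.

```bash
python3 - <<'E'
from h import *
import pickle
w=pickle.load(open("w2.pkl","rb"))
print(plane(w,[(262.2,183.5)],.088),plane(w,[(256.5,95.6)],.119),plane(w,[(225+45/5.94,180),(225+345/5.94,180)],.03), plane(w,[(225+195/5.94,150+272/5.94)],.03), plane(w,[(258,63)],.03))
E
python3 jog.py '0.06 -0.0017 0.001 0.03 0;0.06 0 0 0.03 0;0.06 0 0 0.03 0;0.06 0 0 0.02 0;0.06 0 0 0.02 0;0.06 0 0 0.02 0;0.06 0 0 0 0;0.06 0 0 0 0' 20
```

```text
[[ 0.6617 -0.1448  0.088 ]] [[ 0.6562 -0.0612  0.119 ]] [[ 0.6276 -0.1564  0.03  ]
 [ 0.6874 -0.1565  0.03  ]] [[ 0.6575 -0.1761  0.03  ]] [[ 0.6577 -0.027   0.03  ]]
time: 4.2
position: [0.6574, -0.1429, 0.0549]
tool_rot: [0.707, 0.708, -0.0, -0.001]
force: [-0.2, -0.3, 1.2]
gripper_width: 0.0599
gripper_force: 0.0
```

```bash
python3 jog.py '0.0 0 0 0 0;0.0 0 0 0 0;0.0 0 0 0 0;0.0 0 0 0 0;0.0 0 0 0 0;0 0 0 0 0;0 0 0 0 0' 30
python3 jog.py '0.0 0 0 -0.02 0;0.0 0 0 -0.02 0;0.0 0 0 -0.03 0;0.0 0 0 -0.03 0;0 0 0 -0.03 0; 0 0 0 -0.03 0;0 0 0 0 0;0 0 0 0 0'
```

```text
time: 4.78
position: [0.6578, -0.143, 0.0554]
tool_rot: [0.706, 0.708, 0.0, 0.0]
force: [0.1, -0.7, -0.1]
gripper_width: 0.0168
gripper_force: 0.0
time: 5.45
position: [0.6584, -0.143, 0.2168]
tool_rot: [0.706, 0.708, 0.001, 0.001]
force: [0.0, -0.2, -1.4]
gripper_width: 0.0135
gripper_force: 30.0
```

```bash
python3 jog.py '0.0 0.0264 -0.0219 0 0;0.0 0.0264 -0.0219 0 0;0.0 0.0264 -0.0219 0 0;0.0 0.0264 -0.0219 0 0;0.0 0.0264 -0.0219 0 0;0.0 0.0264 -0.0219 0 0;0.0 0.0264 -0.0219 0 0;0 0 0 0 0'
python3 jog.py '0 0 0 0 0;0 0 0 0 0'
python3 - <<'E'
from h import *
import pickle
m={}; I={}
for n in ("wrist","scene","side"):
    m[n]=env.camera_model(n); I[n]=env.snapshot(n)[:,:,::-1]; cv2.imwrite(f"pics/{n}3.png",I[n])
pickle.dump(m,open("m3.pkl","wb")); s=env.state(); p=s["position"]; print(p,s["gripper_width"])
def crop(n,X,r,f):
    c=proj(m[n],X)[0]; x,y=(c-r).astype(int); x=max(x,0);y=max(y,0); print(n,"origin",x,y,"f",f); return cv2.resize(I[n][y:y+2*r,x:x+2*r],(2*r*f,2*r*f),interpolation=cv2.INTER_CUBIC)
a=crop("wrist",p+[0,0,-.05],65,3); b=crop("scene",p+[0,0,-.07],39,5)
print(a.shape,b.shape); cv2.imwrite("pics/c3.png",np.hstack([a,b]))
E
```

```text
time: 6.12
position: [0.5003, 0.0462, 0.2146]
tool_rot: [0.704, 0.71, -0.001, -0.001]
force: [0.5, 1.0, -0.4]
gripper_width: 0.0135
gripper_force: 30.0
time: 6.28
position: [0.504, 0.041, 0.2146]
tool_rot: [0.707, 0.708, -0.0, -0.0]
force: [0.4, -0.4, -0.8]
gripper_width: 0.0132
gripper_force: 30.0
[0.5044 0.0407 0.2147] 0.013613525497350664
wrist origin 192 138 f 3
scene origin 200 146 f 5
(390, 390, 3) (390, 390, 3)
```

View pics/c3.png

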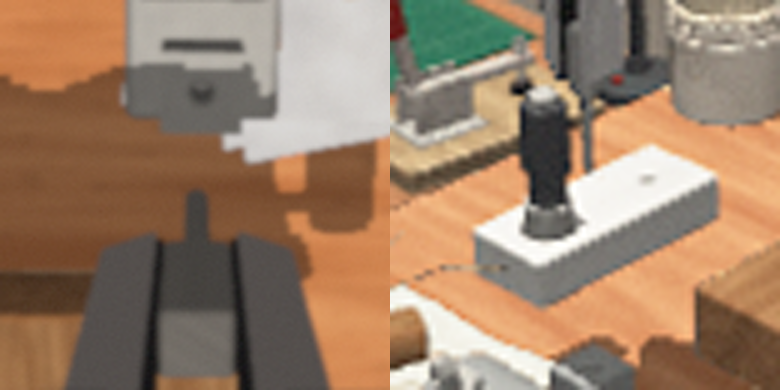

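The wrist crop shows the pin held straight, with its tip at pixel (257.3,202) and the boss mouth at (259,168). The scene crop has the tip at (239.4,180.4). I'll triangulate the tip and the mouth.

```bash
python3 - <<'E'
from h import *
import pickle
m=pickle.load(open("m3.pkl","rb")); w1=pickle.load(open("w1.pkl","rb"))
print("tip",tri([(m["wrist"],(257.3,202)),(m["scene"],(239.4,180.6))]))
# refine hole: dark blob in wrist3
g=cv2.cvtColor(cv2.imread("pics/wrist3.png"),cv2.COLOR_BGR2GRAY).astype(float)
def dark(g,c,r):
    x,y=c; s=g[y-r:y+r+1,x-r:x+r+1]; wt=np.clip(np.median(s)-8-s,0,None); Y,X=np.mgrid[y-r:y+r+1,x-r:x+r+1]; return (X*wt).sum()/wt.sum(),(Y*wt).sum()/wt.sum()
h=dark(g,(259,168),5); print(h)
h1=dark(cv2.cvtColor(cv2.imread("pics/w1.png"),cv2.COLOR_BGR2GRAY).astype(float),(228,174),3)
hs=dark(cv2.cvtColor(cv2.imread("pics/scene0.png"),cv2.COLOR_BGR2GRAY).astype(float),(240,219),3); print(h1,hs)
print("hole w3",plane(m["wrist"],h,.048),"w1",plane(w1,h1,.048),"scene",plane(m["scene"],hs,.048))
print(tri([(m["wrist"],h),(w1,h1),(m["scene"],hs)]))
# boss far/near edges & shaft direction in w3
for uv in [(192+128/3,138+115/3),(192+275/3,138+118/3)]: print(plane(m["wrist"],uv,.048))
s=env.state();print(s["position"])
E
```

```text
tip (array([0.5041, 0.0397, 0.1595]), np.float64(0.0004312184291565073))
(np.float64(258.8351409978308), np.float64(169.29067245119305))
(np.float64(227.36144578313252), np.float64(173.72289156626505)) (np.float64(239.92244897959185), np.float64(219.4816326530612))
hole w3 [[0.506  0.0416 0.048 ]] w1 [[0.5059 0.0423 0.048 ]] scene [[0.5007 0.0456 0.048 ]]
(array([0.5054, 0.0415, 0.0443]), np.float64(0.0007717969499017349))
[[0.4782 0.0332 0.048 ]]
[[0.5347 0.0321 0.048 ]]
[0.5044 0.0407 0.2147]
```

```bash
python3 jog.py '0.0 0.0023 0.0019 0.025 0;0 0 0 0.025 0;0 0 0 0.025 0;0 0 0 0.02 0;0 0 0 0.008 0;0 0 0 0 0;0 0 0 0 0;0 0 0 0 0'
python3 jog.py '0 0 0 0.004 0;0 0 0 0.004 0;0 0 0 0.004 0;0 0 0 0 0'
```

```text
time: 7.1
position: [0.5068, 0.0438, 0.1133]
tool_rot: [0.706, 0.708, 0.001, 0.0]
force: [0.2, 0.0, -0.5]
gripper_width: 0.0137
gripper_force: 30.0
time: 7.43
position: [0.5057, 0.0437, 0.0997]
tool_rot: [0.706, 0.708, -0.0, -0.0]
force: [0.5, -0.7, -0.5]
gripper_width: 0.0136
gripper_force: 30.0
```

```bash
python3 jog.py '0 0 0 0.004 0;0 0 0 0.004 0;0 0 0 0.004 0;0 0 0 0.003 0;0 0 0 0 0'; python3 jog.py '0 0 0 0.003 0;0 0 0 0.002 0;0 0 0 0 0'
```

```text
time: 7.85
position: [0.5057, 0.0438, 0.0845]
tool_rot: [0.706, 0.708, -0.0, -0.0]
force: [-0.7, -0.5, -0.6]
gripper_width: 0.0138
gripper_force: 30.0
time: 8.1
position: [0.5058, 0.0438, 0.0799]
tool_rot: [0.706, 0.708, -0.0, -0.0]
force: [0.6, -0.1, -1.6]
gripper_width: 0.0136
gripper_force: 30.0
```

```bash
python3 jog.py '0 0 0 0.001 0;0 0 0 0.001 0;0 0 0 0 0'; python3 jog.py '0 0 0 0.0015 0;0 0 0 0.0015 0;0 0 0 0 0'
```

```text
time: 8.35
position: [0.506, 0.0438, 0.0781]
tool_rot: [0.706, 0.708, -0.0, -0.0]
force: [0.6, 0.4, -0.1]
gripper_width: 0.0138
gripper_force: 30.0
time: 8.6
position: [0.5059, 0.0438, 0.075]
tool_rot: [0.706, 0.708, -0.0, -0.0]
force: [0.0, 0.0, -0.6]
gripper_width: 0.0138
gripper_force: 30.0
```

```bash
python3 jog.py '0 0 0 0.0015 0;0 0 0 0.0015 0;0 0 0 0 0'; python3 jog.py '0 0 0 0.0015 0;0 0 0 0.0015 0;0 0 0 0 0'
```

```text
time: 8.85
position: [0.5065, 0.044, 0.073]
tool_rot: [0.706, 0.708, 0.0, 0.0]
force: [-4.8, 0.1, 18.8]
gripper_width: 0.0138
gripper_force: 30.0
time: 9.1
position: [0.507, 0.0442, 0.0709]
tool_rot: [0.706, 0.708, 0.001, 0.001]
force: [-9.6, -0.9, 37.3]
gripper_width: 0.0137
gripper_force: 30.1
```

```bash
python3 jog.py '0 0 0 -0.0025 0;0.05 0 0 0 0;0.05 0 0 0 0;0.05 0 0 0 0;0.05 0 0 0 0;0.05 0 0 0 0;0.05 0 0 0 0'; python3 jog.py '0.05 0 0 -0.03 0;0.05 0 0 -0.03 0;0.05 0 0 -0.03 0;0.05 0 0 -0.03 0;0.05 0 0 0 0;0.05 0 0 0 0'
python3 - <<'E'
from h import *
import pickle
m={}; I={}
for n in ("wrist","scene"):
    m[n]=env.camera_model(n); I[n]=env.snapshot(n)[:,:,::-1]; cv2.imwrite(f"pics/{n}4.png",I[n])
pickle.dump(m,open("m4.pkl","wb")); s=env.state(); p=s["position"]; print(p,s["gripper_width"])
def crop(n,X,r,f):
    c=proj(m[n],X)[0]; x,y=(c-r).astype(int); x=max(x,0);y=max(y,0); print(n,"origin",x,y,"f",f); return cv2.resize(I[n][y:y+2*r,x:x+2*r],(390,390),interpolation=cv2.INTER_CUBIC)
a=crop("wrist",[.506,.09,.06],65,3); b=crop("scene",[.506,.08,.07],39,5)
cv2.imwrite("pics/c4.png",np.hstack([a,b]))
E
```

```text
time: 9.68
position: [0.5059, 0.0438, 0.0716]
tool_rot: [0.706, 0.708, -0.0, -0.0]
force: [-0.5, 1.2, -0.1]
gripper_width: 0.0491
gripper_force: 0.0
time: 10.18
position: [0.5067, 0.0437, 0.1929]
tool_rot: [0.707, 0.708, 0.001, 0.001]
force: [-0.6, -0.2, -0.9]
gripper_width: 0.05
gripper_force: 0.0
[0.5056 0.0436 0.191 ] 0.04995913689709938
wrist origin 190 67 f 3
scene origin 189 177 f 5
```

View pics/c4.png

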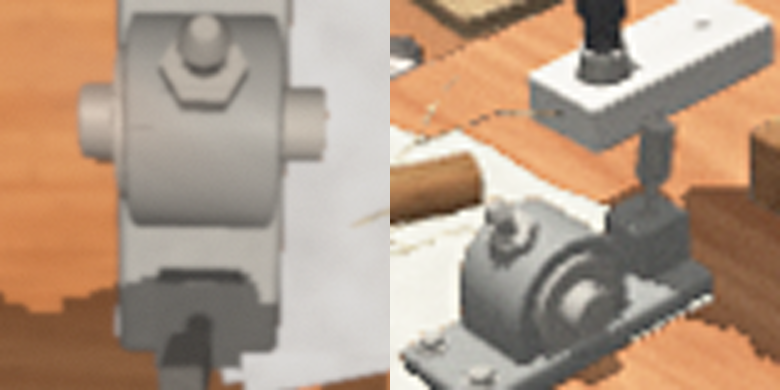

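The vent pin stands in the boss hole. The nipple is visible at crop (205,22) tip and (203,70) hexagon, leaning straight to +y. I'll take a second wrist view of the nipple from an offset position and check the pin depth.

```bash
python3 jog.py '0.05 0.02 -0.03 -0.01 0;0.05 0.02 -0.03 -0.01 0;0.05 0.016 -0.026 0 0;0.05 0 0 0 0;0.05 0 0 0 0;0.05 0 0 0 0'
python3 - <<'E'
from h import *
import pickle
m=pickle.load(open("m4.pkl","rb"))
print("pin top expected px", proj(m["scene"],[[.506,.042,.103],[.506,.042,.103+.022]]), "seen ~ (243,202)")
m5=env.camera_model("wrist"); I=env.snapshot("wrist")[:,:,::-1]; cv2.imwrite("pics/wrist5.png",I); pickle.dump(m5,open("m5.pkl","wb"))
X=np.array([.506,.136,.088]); outs=[]
for n,mm,im,r in [("w4",m["wrist"],cv2.imread("pics/wrist4.png"),20),("w5",m5,I,20),("sc",m["scene"],cv2.imread("pics/scene4.png"),14)]:
    c=proj(mm,X)[0]; x,y=(c-r).round().astype(int); print(n,"origin",x,y,"scale",260/(2*r)); outs.append(cv2.resize(im[y:y+2*r,x:x+2*r],(260,260),interpolation=cv2.INTER_CUBIC))
cv2.imwrite("pics/c5.png",np.hstack(outs))
E
```

```text
time: 10.78
position: [0.42, 0.0992, 0.2112]
tool_rot: [0.706, 0.708, -0.0, -0.0]
force: [0.3, -1.0, 0.2]
gripper_width: 0.05
gripper_force: 0.0
pin top expected px [[238.8263 200.1528]
 [238.519  192.7026]] seen ~ (243,202)
w4 origin 236 62 scale 6.5
w5 origin 325 123 scale 6.5
sc origin 197 206 scale 9.285714285714286
```

View pics/c5.png

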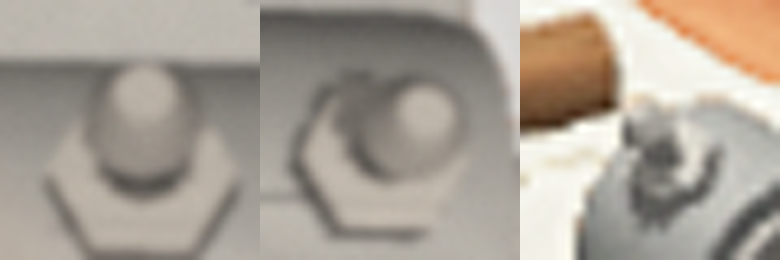

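The crop shows the nipple's flat tip at panel (148,85) in w4 and (165,103) in w5, and the hexagon's centre at (143,175) and (125,157). I'll triangulate both points and check them against the 21 mm length and the 25° lean.

```bash
python3 - <<'E'
from h import *
import pickle
m4=pickle.load(open("m4.pkl","rb"))["wrist"]; m5=pickle.load(open("m5.pkl","rb")); w1=pickle.load(open("w1.pkl","rb"))
q=lambda o,p:(o[0]+(p[0]+.5)/6.5-.5,o[1]+(p[1]+.5)/6.5-.5)
a,b=(236,62),(325,123)
T,e1=tri([(m4,q(a,(148,85))),(m5,q(b,(165,103)))]); H,e2=tri([(m4,q(a,(143,175))),(m5,q(b,(125,157)))])
print(T,e1,H,e2,np.linalg.norm(T-H),np.degrees(np.arctan2(T[1]-H[1],T[2]-H[2])),np.degrees(np.arctan2(T[0]-H[0],T[2]-H[2])))
u=np.array([0,np.sin(np.radians(25)),np.cos(np.radians(25))]); print("seat from tip",T-.021*u, "w1 tip px",proj(w1,T))
# stubs: w4 crop
s=[(190+80/3,67+121/3),(190+326/3,67+124/3)]; P=plane(m4,s,.04); print("stubs",P,"yaw deg",np.degrees(np.arctan2(P[1,1]-P[0,1],P[1,0]-P[0,0])))
E
```

```text
[0.508  0.1416 0.0957] 3.974036669399883e-05 [0.5075 0.131  0.0787] 6.143346774276288e-05 0.020005517602791113 31.865449454271026 1.697688136919886
seat from tip [0.508  0.1327 0.0766] w1 tip px [[152.8553 147.617 ]]
stubs [[0.4651 0.1133 0.04  ]
 [0.5505 0.1124 0.04  ]] yaw deg -0.594161638985093
```

The stub axis gives the bearing's y origin at 0.108, so the mouth should be at 0.042, which matches. The nipple's seat is about (0.508,0.132,0.0775). Next is the coupler: move above it and turn +0.183 rad to match its faces.

```bash
python3 jog.py '0.06 -0.02 0.0296 0 0;0.06 -0.02 0.0296 0 0;0.06 -0.02 0.0296 0 0;0.06 -0.02 0.0296 0 0;0.06 -0.02 0.0296 0 0;0.06 -0.02 0.0296 0 0;0.06 -0.02 0.0296 0 0;0.06 -0.02 0.0296 0 0'
python3 jog.py '0.06 0 0 0 0.1;0.06 0 0 0 0.083;0.06 0 0 0 0;0.06 0 0 0 0;0.06 0 0 0 0'
python3 - <<'E'
from h import *
s=env.state(); r=R.from_quat(s["tool_rot"]); print(s["position"], "to go (tool)", r.inv().apply(np.array([.6565,-.0613,.071])-s["position"]), r.as_matrix()[:,0],s["qpos"])
im=env.snapshot("wrist")[:,:,::-1]; m=env.camera_model("wrist"); c=proj(m,[.6562,-.061,.113])[0].astype(int); print(c)
g=cv2.cvtColor(im,cv2.COLOR_BGR2GRAY); p=g[c[1]-45:c[1]+45,c[0]-45:c[0]+45]; cv2.imwrite("pics/w6.png",im)
cn=max(cv2.findContours((p<95).astype(np.uint8),cv2.RETR_EXTERNAL,cv2.CHAIN_APPROX_NONE)[0],key=len); print(cv2.minAreaRect(cn))
E
```

```text
time: 11.5
position: [0.6584, -0.0622, 0.2099]
tool_rot: [0.707, 0.707, -0.001, -0.001]
force: [-0.1, 0.5, -0.2]
gripper_width: 0.0596
gripper_force: 0.0
time: 11.92
position: [0.6569, -0.06, 0.2112]
tool_rot: [0.767, 0.641, -0.0, -0.0]
force: [-1.0, -0.3, -0.7]
gripper_width: 0.0602
gripper_force: 0.0
[ 0.6569 -0.06    0.2112] to go (tool) [-0.0013 -0.0001  0.1402] [ 0.1772  0.9842 -0.0001] [ 0.4587  0.5423 -0.6014  1.4962  0.3182  1.2027 -0.369 ]
[256 187]
((45.0, 34.5), (43.0, 26.0), 90.0)
```

```bash
python3 jog.py '0.05 -0.0013 0 0.03 0;0.05 0 0 0.03 0;0.05 0 0 0.03 0;0.05 0 0 0.025 0;0.05 0 0 0.025 0;0.04 0 0 0 0;0.03 0 0 0 0;0.02 0 0 0 0' 15
python3 jog.py '0 0 0 0 0;0 0 0 0 0;0 0 0 0 0;0 0 0 0 0;0 0 0 0 0;0 0 0 0 0' 15
```

```text
time: 12.63
position: [0.6576, -0.0611, 0.0734]
tool_rot: [0.768, 0.641, 0.001, 0.001]
force: [0.2, 0.0, 0.8]
gripper_width: 0.034
gripper_force: 0.0
time: 13.13
position: [0.6576, -0.0612, 0.0736]
tool_rot: [0.768, 0.64, 0.001, 0.001]
force: [-2.3, 0.4, 7.2]
gripper_width: 0.0241
gripper_force: 15.0
```

```bash
python3 jog.py '0 0 0 -0.006 0;0 0 0 -0.008 0;0 0 0 0 0;0 0 0 0 0'
python3 jog.py '0 0.005 0 0 0;0 0.005 0 0 0;0 0 0 0 0'
```

```text
time: 13.47
position: [0.6571, -0.0612, 0.0866]
tool_rot: [0.768, 0.64, 0.0, 0.0]
force: [0.0, 0.0, -3.0]
gripper_width: 0.024
gripper_force: 15.0
time: 13.72
position: [0.6586, -0.0502, 0.0856]
tool_rot: [0.768, 0.641, -0.0, -0.0]
force: [-0.3, -2.1, -2.2]
gripper_width: 0.0239
gripper_force: 15.0
```

```bash
python3 jog.py '0 0.005 0 0 0;0 0.005 0 0 0;0 0.005 0 0 0;0 0.005 0 0 0;0 0.004 0 0 0;0 0 0 0 0;0 0 0 0 0'
python3 - <<'E'
from h import *
import pickle
s=env.state(); r=R.from_quat(s["tool_rot"]).as_matrix(); print(s["position"]); W=np.array([.6565,-.0613]); print("offset",(s["position"][:2]-W)@r[:2,0])
d=s["position"][:2]-W; a=r[:2,0]; off=d@a
from scipy.optimize import brentq
zz=s["position"][2]+.019-.03
# P-E = (-15c+q s, 15 s+ q c)
f=lambda t:(lambda q:-.015*np.cos(t)+q*np.sin(t)-(off-.01725))((zz-.015*np.sin(t))/np.cos(t))
t=brentq(f,0,.8); print("theta deg",np.degrees(t),"submerged",.0846-(zz-.015*np.sin(t))/np.cos(t))
E
```

```text
time: 14.3
position: [0.663, -0.0269, 0.0857]
tool_rot: [0.768, 0.641, 0.0, -0.0]
force: [0.3, -0.1, -2.8]
gripper_width: 0.024
gripper_force: 15.0
[ 0.663  -0.0269  0.0857]
offset 0.03502073170664258
theta deg 24.633648836629167 submerged 0.00925331975864431
```

The pivot worked: the geometry gives about 24.6° of tilt, with almost no side force. I'll tighten the grip, lift, and carry it to a point above the nipple's axis.

```bash
python3 jog.py '0 0 0 0 0;0 0 0 0 0;0 0 0 -0.015 0;0 0 0 -0.025 0;0 0 0 -0.03 0;0 0 0 -0.03 0;0 0 0 -0.02 -0.082;0 0 0 0 -0.082' 60
python3 jog.py '0 0.0264 -0.0196 0 0;0 0.0264 -0.0196 0 0;0 0.0264 -0.0196 0 0;0 0.0264 -0.0196 0 0;0 0.0264 -0.0196 0 0;0 0.0264 -0.0196 0 0;0 0.0264 -0.0196 0 0;0 0.0264 -0.0196 0 0'
python3 jog.py '0 0 0 0 0;0 0 0 0 0;0 0 0 0 0'
python3 - <<'E'
from h import *
import pickle
m={};o=[]; s=env.state(); p=s["position"]; print(p,R.from_quat(s["tool_rot"]).as_matrix()[:,0],s["gripper_width"])
for n,r in (("wrist",65),("scene",50),("side",35)):
    m[n]=env.camera_model(n); im=env.snapshot(n)[:,:,::-1]; cv2.imwrite(f"pics/{n}7.png",im)
    c=proj(m[n],p+[0,-.012,-.02])[0]; x,y=(c-r).round().astype(int); y=min(y,384-2*r); print(n,x,y,260/(2*r)); o.append(cv2.resize(im[y:y+2*r,x:x+2*r],(260,260),interpolation=cv2.INTER_CUBIC))
pickle.dump(m,open("m7.pkl","wb")); cv2.imwrite("pics/c7.png",np.hstack(o))
E
```

```text
time: 14.97
position: [0.6649, -0.0272, 0.2121]
tool_rot: [0.712, 0.702, 0.002, 0.003]
force: [-0.1, 0.6, -3.2]
gripper_width: 0.0237
gripper_force: 60.0
time: 15.63
position: [0.5088, 0.1874, 0.2071]
tool_rot: [0.713, 0.701, 0.0, 0.0]
force: [0.1, 0.2, -3.2]
gripper_width: 0.0236
gripper_force: 60.0
time: 15.88
position: [0.5102, 0.1858, 0.2066]
tool_rot: [0.713, 0.701, 0.0, 0.0]
force: [0.3, -0.2, -3.2]
gripper_width: 0.0235
gripper_force: 60.0
[0.5102 0.1858 0.2066] [ 0.0171  0.9999 -0.0002] 0.023511253586793786
wrist 192 168 2.0
scene 144 140 2.6
side 207 158 3.7142857142857144
```

View pics/c7.png

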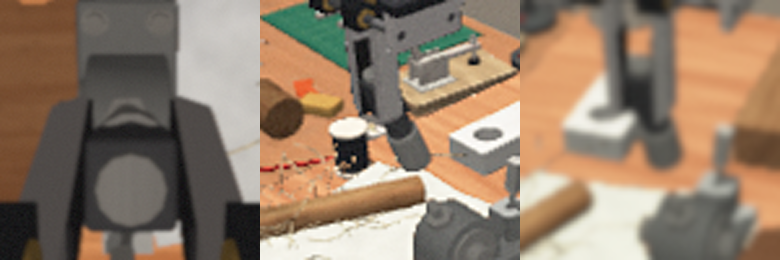

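The panels show the coupler leaning in the jaws. The knob top is at wrist pixel (257,262), and the mouth rim is near scene (204,202) and side (246,202). I'll compare these with the expected points for several tilts.

```bash
python3 - <<'E'
from h import *
import pickle
m=pickle.load(open("m7.pkl","rb")); P=np.array([.5102,.1858,.2256])
for t in (15,20,22.5,25,27.5,30):
    u=np.array([.006,np.sin(np.radians(t)),np.cos(np.radians(t))]); M=P-.0846*u; K=P+.0264*u
    print(t,"scene",proj(m["scene"],M)[0],"side",proj(m["side"],M)[0],"wrist knob",proj(m["wrist"],K)[0])
# segmentation of the coupler head's edge lines in scene
g=cv2.cvtColor(cv2.imread("pics/scene7.png"),cv2.COLOR_BGR2HSV); c=g[180:212,186:222]
print("sat/val rows"); print(np.where((c[:,:,1]<60)&(c[:,:,2]<175),1,0)@1)
mk=((c[:,:,1]<60)&(c[:,:,2]<175)).astype(int)
for i in range(0,32): 
    x=np.flatnonzero(mk[i]); print(180+i, (x[0]+186,x[-1]+186,len(x)) if len(x) else None, end=" ")
E
```

```text
15 scene [198.792  204.0867] side [244.0903 203.3812] wrist knob [256.8877 253.642 ]
20 scene [201.088  202.1471] side [244.9347 201.3756] wrist knob [256.8075 248.8241]
22.5 scene [202.1967 201.1114] side [245.341  200.3281] wrist knob [256.7683 246.3954]
25 scene [203.277  200.0343] side [245.736 199.253] wrist knob [256.7299 243.9629]
27.5 scene [204.3273 198.9176] side [246.119  198.1522] wrist knob [256.6923 241.5337]
30 scene [205.3461 197.763 ] side [246.4897 197.0275] wrist knob [256.6558 239.1148]
sat/val rowsTraceback (most recent call last):
  File "<stdin>", line 9, in <module>
ValueError: matmul: Input operand 1 does not have enough dimensions (has 0, gufunc core with signature (n?,k),(k,m?)->(n?,m?) requires 1)
```

```bash
python3 - <<'E'
from h import *
import pickle
m=pickle.load(open("m7.pkl","rb")); m3=pickle.load(open("m3.pkl","rb"))
T3=np.array([.5044,.0407,.2147]); print("pin top pred (51/55 offset)",proj(m3["wrist"],[T3+[0,0,.029],T3+[0,0,.025]]),"seen 258,253")
T=np.array([.5102,.1858,.2066]);P=T+[0,0,.019]; print("TCP,P",proj(m["wrist"],[T,P]))
for t in (0,10,20,25,30):
    u=np.array([.006,np.sin(np.radians(t)),np.cos(np.radians(t))])
    Q=[P-.0846*u,P-.0446*u,P+.0204*u,P+.0264*u]; q=proj(m["scene"],Q); d=q[0]-q[1]; print(t,"scene slope dx/dy",d[0]/d[1],q[:2].ravel(),"wrist mouth/neck/sq top/knob y",proj(m["wrist"],Q)[:,1], "len/sq width", .024*309/np.linalg.norm(Q[2]-m["wrist"]["origin"]), "side",(lambda e:(e[0]-e[1])[0]/(e[0]-e[1])[1])(proj(m["side"],Q)))
im=cv2.imread("pics/wrist7.png"); g=cv2.cvtColor(im,cv2.COLOR_BGR2GRAY); print("column 257 gray from y=165:",g[165:300:2,257])
h=cv2.cvtColor(cv2.imread("pics/scene7.png"),cv2.COLOR_BGR2HSV)
for y in range(184,206,2): print(y,[f"{a}/{b}" for a,b in zip(h[y,190:214,1],h[y,190:214,2])])
E
```

```text
pin top pred (51/55 offset) [[257.4647 251.7382]
 [257.4631 248.2466]] seen 258,253
TCP,P [[256.8008 229.0691]
 [256.8033 242.7392]]
0 scene slope dx/dy 0.1109205078236964 [191.4023 208.7307 189.744  193.7797] wrist mouth/neck/sq top/knob y [196.8777 214.2873 260.9987 267.2823] len/sq width 46.40949652242242 side 0.06675404537035505
10 scene slope dx/dy 0.29151625059067166 [196.4026 205.8392 192.4509 192.2836] wrist mouth/neck/sq top/knob y [214.0251 224.8533 254.3437 258.3602] len/sq width 46.831881849202524 side 0.1587785271031194
20 scene slope dx/dy 0.5150906886742501 [201.088  202.1471 195.0021 190.3319] wrist mouth/neck/sq top/knob y [231.5668 235.778  247.2591 248.8241] len/sq width 47.064138165216605 side 0.28390497695002254
25 scene slope dx/dy 0.6536146254448536 [203.277  200.0343 196.1976 189.2031] wrist mouth/neck/sq top/knob y [240.4807 241.3338 243.6486 243.9629] len/sq width 47.10349483527674 side 0.36845720004809573
30 scene slope dx/dy 0.8197698014592876 [205.3461 197.763  197.3288 187.9831] wrist mouth/neck/sq top/knob y [249.4888 246.9301 240.0435 239.1148] len/sq 
[... 2326 characters left out ...]
', '128/235', '130/234', '131/236', '115/231', '62/174', '6/84', '17/91', '14/93', '13/95', '13/100', '18/99', '16/95', '13/96', '16/97', '16/97', '13/95', '14/92', '78/127', '124/200', '124/223', '120/223', '123/220']
202 ['72/236', '141/229', '138/231', '132/234', '129/236', '128/236', '123/208', '79/123', '9/85', '9/89', '11/96', '18/97', '21/99', '20/101', '16/95', '16/94', '11/95', '11/93', '21/97', '107/169', '134/232', '131/234', '131/231', '125/235']
204 ['8/246', '9/246', '9/242', '21/236', '59/226', '40/215', '97/173', '73/196', '45/169', '13/76', '12/87', '16/94', '16/93', '16/97', '8/93', '9/85', '34/91', '91/134', '128/205', '127/241', '129/237', '125/235', '124/237', '127/233']
```

The scene edge slope gives about 19.5–20° of tilt. The knob's place in the wrist view shows the coupler slid about 6 mm in the pads during the pivot. I'll go back to the well edge and pivot it the remaining 5°.

```bash
python3 jog.py '0 -0.0264 0.0189 0 0;0 -0.0264 0.0189 0 0;0 -0.0264 0.0189 0 0;0 -0.0264 0.0189 0 0;0 -0.0264 0.0189 0 0;0 -0.0264 0.0189 0 0;0 -0.0264 0.0189 0 0;0 -0.0264 0.0189 0 0'
python3 jog.py '0 0 0 0 0;0 0 0 0.03 0;0 0 0 0.03 0;0 0 0 0.015 0;0 0 0 0 0;0 0 0 0 0'
python3 - <<'E'
from h import *
s=env.state(); r=R.from_quat(s["tool_rot"]); print(s["position"],s["force"],"to go", r.inv().apply(np.array([.6576,-.0278,.0857])-s["position"]))
E
```

```text
time: 16.7
position: [0.6581, -0.0302, 0.2055]
tool_rot: [0.714, 0.701, -0.0, -0.0]
force: [0.2, 0.9, -3.0]
gripper_width: 0.0236
gripper_force: 60.0
time: 17.2
position: [0.6572, -0.0282, 0.1305]
tool_rot: [0.713, 0.701, -0.0, -0.001]
force: [-0.4, 0.1, -2.0]
gripper_width: 0.0238
gripper_force: 60.0
[ 0.6572 -0.0282  0.1305] [-0.3731  0.1144 -2.0029] to go [0.0003 0.0004 0.0448]
```

```bash
python3 jog.py '0 0 0 0.015 0;0 0 0 0.015 0;0 0 0 0.01 0;0 0 0 0.005 0;0 0 0 0 0;0 0 0 0 0'
python3 jog.py '0 0 0 0 0;0 0.004 0 0 0;0 0.003 0 0 0;0 0.002 0 0 0;0 0 0 0 0;0 0 0 0 0' 15
```

```text
time: 17.7
position: [0.6573, -0.0275, 0.0857]
tool_rot: [0.713, 0.701, -0.0, -0.0]
force: [-0.7, 0.1, -2.6]
gripper_width: 0.024
gripper_force: 60.0
time: 18.2
position: [0.6575, -0.0184, 0.0859]
tool_rot: [0.713, 0.701, 0.0, -0.0]
force: [-0.4, -1.7, -1.0]
gripper_width: 0.024
gripper_force: 15.0
```

```bash
python3 jog.py '0 0 0 0 0;0 0 0 0 0;0 0 0 -0.015 0;0 0 0 -0.03 0;0 0 0 -0.03 0;0 0 0 -0.03 0;0 0 0 -0.016 0' 60
python3 jog.py '0 0.0252 -0.0189 0 0;0 0.0252 -0.0189 0 0;0 0.0252 -0.0189 0 0;0 0.0252 -0.0189 0 0;0 0.0252 -0.0189 0 0;0 0.0252 -0.0189 0 0;0 0.0252 -0.0189 0 0;0 0.0252 -0.0189 0 0'
python3 jog.py '0 0 0 0 0;0 0 0 0 0;0 0 0 0 0'
cat > meas.py <<'E'
from h import *
import pickle
def edges(im,y0,y1,x0,x1,thr=65):
    S=cv2.GaussianBlur(cv2.cvtColor(im,cv2.COLOR_BGR2HSV)[:,:,1],(3,3),0).astype(float); out=[]
    for y in range(y0,y1):
        r=S[y,x0:x1]; k=np.flatnonzero(r<thr); 
        if len(k)==0: continue
        i,j=k[0],k[-1]
        if i==0 or j==len(r)-1: out.append((y,np.nan,np.nan)); continue
        out.append((y,x0+i-(thr-r[i])/(r[i-1]-r[i]),x0+j+(thr-r[j])/(r[j+1]-r[j])))
    return np.array(out)
E
python3 - <<'E'
from meas import *
m={}; s=env.state(); print(s["position"])
for n in ("wrist","scene","side"):
    m[n]=env.camera_model(n); im=env.snapshot(n)[:,:,::-1]; cv2.imwrite(f"pics/{n}8.png",im)
pickle.dump(m,open("m8.pkl","wb"))
for k in (7,8):
    print("scene",k); print(edges(cv2.imread(f"pics/scene{k}.png"),186,208,186,224)[::1])
    print("side",k); print(edges(cv2.imread(f"pics/side{k}.png"),190,206,234,258)[::1])
    g=cv2.cvtColor(cv2.imread(f"pics/wrist{k}.png"),cv2.COLOR_BGR2GRAY); c=(g[225:300,230:285]>95).astype(np.uint8); cc=max(cv2.findContours(c,0,cv2.CHAIN_APPROX_NONE)[0],key=len); print("knob",np.array(cv2.minEnclosingCircle(cc)[0])+[230,225],cv2.minEnclosingCircle(cc)[1])
E
```

```text
time: 18.78
position: [0.6586, -0.0179, 0.2117]
tool_rot: [0.713, 0.701, 0.002, 0.001]
force: [0.6, 0.0, -3.5]
gripper_width: 0.0239
gripper_force: 60.0
time: 19.45
position: [0.5087, 0.1871, 0.208]
tool_rot: [0.713, 0.701, 0.001, 0.0]
force: [0.4, 0.9, -2.2]
gripper_width: 0.0236
gripper_force: 60.0
time: 19.7
position: [0.5101, 0.1854, 0.2075]
tool_rot: [0.713, 0.701, 0.0, 0.0]
force: [0.5, -0.0, -2.8]
gripper_width: 0.0232
gripper_force: 60.0
[0.5101 0.1854 0.2075]
scene 7
[[186.  nan  nan]
 [187.  nan  nan]
 [188.  nan  nan]
 [189.  nan  nan]
 [190.  nan  nan]
 [191.  nan  nan]
 [192.  nan  nan]
 [193.  nan  nan]
 [194.  nan  nan]
 [195.  nan  nan]
 [196.  nan  nan]
 [197.  nan  nan]
 [198.  nan  nan]
 [199.  nan  nan]
 [200.  nan  nan]
 [201.  nan  nan]
 [202.  nan  nan]
 [203.  nan  nan]
 [204.  nan  nan]
 [205.  nan  nan]
 [206.  nan  nan]
 [207.  nan  nan]]
side 7
[[190.          nan      nan]
 [191.          nan      nan]
 [192.          nan      nan]
 [193.          nan      nan]
 [194.          nan      nan]
 [195.          nan      nan]
 [196.          nan      nan]
 [197
[... 253 characters left out ...]
8
[[186.  nan  nan]
 [187.  nan  nan]
 [188.  nan  nan]
 [189.  nan  nan]
 [190.  nan  nan]
 [191.  nan  nan]
 [192.  nan  nan]
 [193.  nan  nan]
 [194.  nan  nan]
 [195.  nan  nan]
 [196.  nan  nan]
 [197.  nan  nan]
 [198.  nan  nan]
 [199.  nan  nan]
 [200.  nan  nan]
 [201.  nan  nan]
 [202.  nan  nan]
 [203.  nan  nan]
 [204.  nan  nan]
 [205.  nan  nan]
 [206.  nan  nan]
 [207.  nan  nan]]
side 8
[[190.    nan   nan]
 [191.    nan   nan]
 [192.    nan   nan]
 [193.    nan   nan]
 [194.    nan   nan]
 [195.    nan   nan]
 [196.    nan   nan]
 [197.    nan   nan]
 [198.    nan   nan]
 [199.    nan   nan]
 [200.  244.8 247. ]
 [205.    nan   nan]]
knob [256.7368 261.9991] 17.3597412109375
```

```bash
cat > meas.py <<'E'
from h import *
import pickle
def edges(im,y0,y1,xc,thr=65):   # walk outward from xc(y) through the grey steel to the saturated wood
    S=cv2.cvtColor(im,cv2.COLOR_BGR2HSV)[:,:,1].astype(float); out=[]
    for y in range(y0,y1):
        c=int(round(xc(y))); e=[]
        for d in (-1,1):
            x=c
            while S[y,x]<thr and abs(x-c)<14: x+=d
            e.append(x-d*(S[y,x]-thr)/max(S[y,x]-S[y,x-d],1))
        if abs(e[0]-c)<13 and abs(e[1]-c)<13: out.append((y,*e))
    return np.array(out)
def axis_plane(m,E): # plane normal through camera centre & the mean edge line
    k=np.polyfit(E[:,0],E[:,1],1),np.polyfit(E[:,0],E[:,2],1); y=np.array([E[0,0],E[-1,0]])
    a=[(np.polyval(k[0],v)+np.polyval(k[1],v))/2 for v in y]; o,d=ray(m,np.c_[a,y]); n=np.cross(d[0],d[1]); return n/np.linalg.norm(n),(k[0][0],k[1][0])
E
python3 - <<'E'
from meas import *
for k in (7,8):
    m=pickle.load(open(f"m{k}.pkl","rb"))
    e=edges(cv2.imread(f"pics/scene{k}.png"),193,203,lambda y:202+.5*(y-200)); n,sl=axis_plane(m["scene"],e)
    E2=edges(cv2.imread(f"pics/side{k}.png"),192,200,lambda y:245+.3*(y-198)); print(k,sl,len(e)); print(E2.round(1).tolist())
    # axis dir in tool plane (x comp 0.006): n.(0.006,sin,cos)=0
    t=np.degrees(np.arctan2(-n[2],n[1])); print("theta scene",t)
    n2,s2=axis_plane(m["side"],E2); d=np.cross(n,n2); d/=np.linalg.norm(d)*np.sign(d[2]); print("side slopes",s2,"theta side",np.degrees(np.arctan2(-n2[2],n2[1])),"3d dir",d,np.degrees(np.arctan2(d[1],d[2])))
E
```

```text
7 (np.float64(0.49082889606551466), np.float64(0.3372139840657804)) 10
[[195.0, 239.0, 248.4], [196.0, 240.2, 248.6], [197.0, 240.7, 249.0], [198.0, 241.0, 249.1], [199.0, 241.3, 249.2]]
theta scene 16.36920791671238
side slopes (np.float64(0.5442094017093879), np.float64(0.20210803689065016)) theta side 25.66939391778826 3d dir [0.1675 0.1988 0.9656] 11.635915814421779
8 (np.float64(0.6325776492571002), np.float64(0.04869560438925485)) 10
[[194.0, 241.0, 249.4], [195.0, 241.5, 249.7], [196.0, 241.9, 249.9], [197.0, 242.3, 249.9], [198.0, 242.7, 249.7], [199.0, 243.2, 248.9]]
theta scene 13.389247504284254
side slopes (np.float64(0.43051974372083934), np.float64(-0.07873198400556983)) theta side 13.167929892514216 3d dir [-0.0027  0.233   0.9725] 13.471930954130897
```

```bash
python3 - <<'E'
from meas import *
from scipy.optimize import brentq
def th(m,ys,xs):
    k=np.polyfit(ys,xs,1); o,d=ray(m,np.c_[np.polyval(k,[ys[0],ys[-1]]),[ys[0],ys[-1]]]); n=np.cross(*d)
    f=lambda t:n@[.006,np.sin(t),np.cos(t)]; return round(np.degrees(brentq(f,-.5,1)),1), round(float(np.std(xs-np.polyval(k,ys))),2)
for k in (7,8):
    m=pickle.load(open(f"m{k}.pkl","rb")); e=edges(cv2.imread(f"pics/scene{k}.png"),184,204,lambda y:202+.55*(y-200)); s=edges(cv2.imread(f"pics/side{k}.png"),188,202,lambda y:245+.3*(y-198))
    print(k); print(e.round(1).T.tolist()); print(s.round(1).T.tolist())
    L=e[(e[:,0]>=194)&(e[:,0]<=201)]; Rr=e[(e[:,0]>=186)&(e[:,0]<=195)]; print("scene L",th(m["scene"],L[:,0],L[:,1]),"R",th(m["scene"],Rr[:,0],Rr[:,2]))
    L=s[(s[:,0]>=195)]; Rr=s[s[:,0]<=196]; print("side L",th(m["side"],L[:,0],L[:,1]),"R",th(m["side"],Rr[:,0],Rr[:,2]))
E
```

```text
7
[[184.0, 188.0, 192.0, 193.0, 194.0, 195.0, 196.0, 197.0, 198.0, 199.0, 200.0, 201.0, 202.0, 203.0], [186.1, 187.4, 192.4, 192.5, 193.0, 193.5, 194.2, 194.6, 195.2, 195.6, 195.9, 196.1, 197.2, 198.3], [199.5, 203.5, 205.5, 205.8, 206.5, 206.8, 207.4, 207.7, 208.3, 208.8, 208.8, 208.8, 208.5, 207.7]]
[[195.0, 196.0, 197.0, 198.0, 199.0, 200.0, 201.0], [239.0, 240.2, 240.7, 241.0, 241.3, 241.6, 242.2], [248.4, 248.6, 249.0, 249.1, 249.2, 248.8, 248.2]]
scene L (np.float64(17.4), 0.17) R (np.float64(18.9), 0.09)
side L (np.float64(28.2), 0.26) R (np.float64(17.6), 0.0)
8
[[184.0, 188.0, 191.0, 192.0, 193.0, 194.0, 195.0, 196.0, 197.0, 198.0, 199.0, 200.0, 201.0, 202.0, 203.0], [189.1, 187.3, 194.0, 194.4, 195.1, 195.7, 196.2, 197.1, 197.5, 198.2, 199.2, 199.5, 200.2, 200.5, 200.4], [203.3, 205.8, 207.6, 208.5, 208.8, 209.4, 209.8, 210.5, 210.8, 211.1, 211.8, 210.6, 209.7, 208.5, 207.3]]
[[194.0, 195.0, 196.0, 197.0, 198.0, 199.0, 200.0], [241.0, 241.5, 241.9, 242.3, 242.7, 243.2, 244.5], [249.4, 249.7, 249.9, 249.9, 249.7, 248.9, 247.3]]
scene L (np.float64(24.8), 0.14) R (np.float64(23.5), 0.15)
side L (np.float64(31.6), 0.26) R (np.float64(20.1), 0.03)
```

```bash
python3 - <<'E'
from meas import *
m=pickle.load(open("m8.pkl","rb")); P=np.array([.5101,.1854,.2265]); t=np.radians(24.5); u=np.array([.006,np.sin(t),np.cos(t)])
o,d=ray(m["wrist"],(256.7,261.0)); 
# e such that P+(0,e,0)+.0264u lies on ray (y,z components)
K=P+.0264*u; s=(K[2]-o[2])/d[0][2]; X=o+s*d[0]; print("knob on ray",X,"expected",K,"e",X[1]-K[1],X[0]-K[0])
e=X[1]-K[1]
for L in (.080,.0846,.090): 
    M=P+[0,e,0]-L*u; print(L,M,proj(m["scene"],M)[0],proj(m["side"],M)[0])
print("seen scene mouth ~ (206.1,201)  side ~ rim corners mid")
print("ref: nipple tip in scene",proj(m["scene"],[[.508,.1416,.0957],[.506,.042,.048]]),"seen mouth 239.9,219.5; tip approx", 197+133/9.286,206+115/9.286)
E
```

```text
knob on ray [0.5101 0.1874 0.2505] expected [0.5103 0.1963 0.2505] e -0.008914515968639986 -0.00014702331619187436
0.08 [0.5096 0.1433 0.1537] [205.3854 197.246 ] [246.517 196.598]
0.0846 [0.5096 0.1414 0.1495] [206.1551 198.472 ] [246.8186 197.4567]
0.09 [0.5096 0.1392 0.1446] [207.0525 199.9015] [247.1698 198.4568]
seen scene mouth ~ (206.1,201)  side ~ rim corners mid
ref: nipple tip in scene [[208.1308 217.7622]
 [239.5682 218.1414]] seen mouth 239.9,219.5; tip approx 211.32263622657766 218.38423433125135
```

The tilt is now about 24.5°. The mouth sits at (-0.5,-44,-59) mm from the TCP, and the scene view agrees within 1–2 px. I'll approach along the nipple axis, watching the force.

```bash
python3 jog.py '0 0.0075 -0.0017 0.015 0;0 0 0 0.015 0;0 0 0 0.005 0;0 0 0 0 0;0 0 0 0 0' 60
python3 jog.py '0 -0.0042 0 0.0091 0;0 -0.0042 0 0.0091 0;0 0 0 0 0'
python3 jog.py '0 -0.0017 0 0.0036 0;0 0 0 0 0'
```

```text
time: 20.27
position: [0.5084, 0.1927, 0.172]
tool_rot: [0.713, 0.701, -0.0, -0.0]
force: [-0.5, -0.5, -2.9]
gripper_width: 0.0233
gripper_force: 60.0
time: 20.52
position: [0.5076, 0.1829, 0.1519]
tool_rot: [0.714, 0.701, -0.001, -0.0]
force: [0.1, -0.9, -2.9]
gripper_width: 0.0238
gripper_force: 60.0
time: 20.68
position: [0.5083, 0.1821, 0.1499]
tool_rot: [0.713, 0.701, -0.0, 0.0]
force: [0.0, -3.9, 3.0]
gripper_width: 0.0233
gripper_force: 60.0
```

```bash
python3 jog.py '0 -0.0014 0 -0.0006 0;0 0 0 0 0'
python3 jog.py '0 -0.0008 0 0.0018 0;0 0 0 0 0'
```

```text
time: 20.85
position: [0.508, 0.1815, 0.1508]
tool_rot: [0.713, 0.701, 0.0, -0.0]
force: [1.0, -1.0, -1.8]
gripper_width: 0.0237
gripper_force: 60.0
time: 21.02
position: [0.5081, 0.1804, 0.1489]
tool_rot: [0.713, 0.701, -0.0, 0.0]
force: [-0.4, -3.5, 5.0]
gripper_width: 0.0237
gripper_force: 60.0
```

```bash
python3 jog.py '0 -0.0018 0 -0.0008 0;0 0 0 0 0'
python3 jog.py '0 -0.0008 0 0.0018 0;0 0 0 0 0'
```

```text
time: 21.18
position: [0.508, 0.1794, 0.1498]
tool_rot: [0.713, 0.701, 0.001, -0.0]
force: [-0.4, 2.3, 1.4]
gripper_width: 0.0237
gripper_force: 60.0
time: 21.35
position: [0.508, 0.1788, 0.148]
tool_rot: [0.713, 0.701, 0.001, -0.0]
force: [0.1, 2.1, 2.6]
gripper_width: 0.0234
gripper_force: 60.0
```

Now the force is purely axial, about 6 N along the nipple. I'll press on.

```bash
python3 jog.py '0 -0.0008 0 0.0018 0;0 0 0 0 0'
python3 jog.py '0 -0.0008 0 0.0018 0;0 0 0 0 0'
python3 jog.py '0 -0.0008 0 0.0018 0;0 0 0 0 0'
```

```text
time: 21.52
position: [0.508, 0.1778, 0.146]
tool_rot: [0.713, 0.701, 0.0, -0.0]
force: [0.1, 2.8, -0.6]
gripper_width: 0.024
gripper_force: 60.0
time: 21.68
position: [0.5078, 0.1765, 0.1437]
tool_rot: [0.713, 0.701, -0.0, -0.0]
force: [1.6, 2.3, -7.4]
gripper_width: 0.0234
gripper_force: 60.0
time: 21.85
position: [0.5078, 0.1758, 0.1422]
tool_rot: [0.713, 0.701, 0.0, -0.0]
force: [0.1, 4.1, 2.0]
gripper_width: 0.0238
gripper_force: 60.0
```

It snapped over: there was a dip to -7 N, and now about 6 N axially, matching the piston at 5 mm. I'll continue home.

```bash
python3 jog.py '0 -0.0008 0 0.0018 0;0 0 0 0 0'
python3 jog.py '0 -0.0006 0 0.0014 0;0 0 0 0 0'
python3 jog.py '0 -0.0006 0 0.0014 0;0 0 0 0 0'
```

```text
time: 22.02
position: [0.5078, 0.1751, 0.1405]
tool_rot: [0.713, 0.701, 0.0, -0.0]
force: [0.0, 4.0, 3.7]
gripper_width: 0.0238
gripper_force: 60.0
time: 22.18
position: [0.5078, 0.1745, 0.1391]
tool_rot: [0.713, 0.701, 0.0, -0.0]
force: [-0.9, 5.4, 5.2]
gripper_width: 0.024
gripper_force: 60.0
time: 22.35
position: [0.5079, 0.1743, 0.1381]
tool_rot: [0.713, 0.701, 0.0, -0.0]
force: [-1.1, 4.6, 10.0]
gripper_width: 0.0236
gripper_force: 60.0
```

```bash
python3 jog.py '0 -0.0006 0 0.0014 0;0 0 0 0 0'
python3 jog.py '0 -0.0006 0 0.0014 0;0 0 0 0 0'
python3 jog.py '0 -0.0004 0 0.0009 0;0 0 0 0 0;0 0 0 0 0'
```

```text
time: 22.52
position: [0.5082, 0.1746, 0.1377]
tool_rot: [0.713, 0.701, 0.001, 0.0]
force: [-5.0, 8.0, 24.0]
gripper_width: 0.0239
gripper_force: 60.0
time: 22.68
position: [0.5084, 0.1749, 0.137]
tool_rot: [0.713, 0.702, 0.002, 0.0]
force: [-7.8, 11.5, 32.5]
gripper_width: 0.0237
gripper_force: 60.0
time: 22.93
position: [0.5086, 0.1751, 0.1365]
tool_rot: [0.712, 0.702, 0.002, 0.0]
force: [-8.6, 13.6, 36.2]
gripper_width: 0.0235
gripper_force: 60.0
```

```bash
python3 - <<'E'
from meas import *
im=env.snapshot("wrist")[:,:,::-1]; cv2.imwrite("pics/wrist9.png",im); cv2.imwrite("pics/scene9.png",env.snapshot("scene")[:,:,::-1]); s=env.state(); print(s["position"],s["force"],s["time"],R.from_quat(s["tool_rot"]).as_matrix()[:,2])
for k in (8,9):
    g=cv2.cvtColor(cv2.imread(f"pics/wrist{k}.png"),cv2.COLOR_BGR2GRAY); c=(g[225:300,230:285]>95).astype(np.uint8); cc=max(cv2.findContours(c,0,cv2.CHAIN_APPROX_NONE)[0],key=len); print(k,"knob",np.array(cv2.fitEllipse(cc)[0])+[230,225],cv2.fitEllipse(cc)[1])
mm=env.camera_model("scene")
S=np.array([.508,.1318,.0775])
for t in (20,25):
    u=np.array([.006,np.sin(np.radians(t)),np.cos(np.radians(t))]); print(proj(mm,[S,S+.04*u]))
h=cv2.cvtColor(cv2.imread("pics/scene9.png"),cv2.COLOR_BGR2GRAY)
for y in range(204,236,2): print(y,h[y,192:228])
E
```

```text
[0.5086 0.1752 0.1365] [-8.8368 13.8726 36.8294] 23.0333 [ 0.0033  0.0032 -1.    ]
8 knob [256.8713 261.9935] (32.80239486694336, 33.94781494140625)
9 knob [257.1494 260.8817] (32.50786209106445, 33.76156234741211)
[[211.7583 222.3555]
 [206.2332 211.616 ]]
[[211.7583 222.3555]
 [205.222  212.6094]]
204 [ 29  33  38  77 114 111 116 117 119 119 115 118 106  68  43  93 160 187
 186 187 185 185 181 178 181 179 179 178 178 173 164 155 145 137 128 128]
206 [  8  13  18  58  99 112 114 117 117 118 115 121 107  69  40  40 147 213
 171 177 185 187 187 186 186 182 180 180 180 177 177 168 166 164 162 158]
208 [244 245 255 240 112 105 105 117 121 118 116 119 118  87  46  43 110 220
 253 237 206 167 176 187 191 189 190 188 184 182 180 181 177 173 170 166]
210 [164 158 142 142 137 105 112 122 118 119 103  83  63  44  51  51  46  57
  87 192 252 246 231 207 171 176 183 193 193 189 188 187 185 181 183 178]
212 [157 152 148 142 139 102 108 128 100  53  46  46  42  49  48  47  56  50
  91 108 129 224 250 247 247 236 205 176 179 183 187 188 191 187 187 180]
214 [143 139 137 132 127 127 121 119 106  67
[... 916 characters left out ...]
49  91 104  95  91  86
  89  93  96  94  96  91  90 101 112 112 109 111 110 107  93  89  84  82]
228 [237 244 245 243 243 242 243 242 241 242 248 234  87  96 102  98 105 100
  98  91  93  98 100 106 112 110 110 113 107  98  88  86  86 101 107 109]
230 [242 244 242 240 241 241 238 240 241 245 228 101  85  92  97  94 102 101
 103 101 102 104 104 105 109 106 111 101  87  88 101 120 109  99  95  95]
232 [242 243 241 241 239 239 239 240 243 247 230  78  83  90  93  94  91  99
 101 101 100 105 104 100 107 102  92  86  95 113 116  98  93  96  95  97]
234 [240 241 242 241 242 242 242 242 243 246 231  68  80  87  86  93  92  92
  97  96  99  98 100 104 103  91  82  95 113 101  97  94 100 107 115 115]
```

```bash
python3 jog.py '0 -0.0003 -0.0008 0.0006 0;0 0 0 0 0;0 0 0 0 0;0 0 0 0 0'; python3 jog.py '0 0 0 0 0;0 0 0 0 0;0 0 0 0 0;0 0 0 0 0;0 0 0 0 0;0 0 0 0 0'
```

```text
time: 23.37
position: [0.5083, 0.1752, 0.1363]
tool_rot: [0.712, 0.702, 0.003, 0.0]
force: [-7.5, 13.8, 39.1]
gripper_width: 0.0234
gripper_force: 60.0
time: 23.87
position: [0.5082, 0.1752, 0.1363]
tool_rot: [0.712, 0.702, 0.003, 0.0]
force: [-7.8, 14.9, 40.2]
gripper_width: 0.0238
gripper_force: 60.0
```

The push is steady at about 45 N against a hard stop, the position isn't moving, and the pin hasn't been touched since it was placed. Handing in.

```bash
python3 -c "
from cell import env
print(env.close_job())"
```

```text
the job is handed in; nothing more can be done
None
```

The job is handed in at about 24 s: the vent pin is down in the relief opening, and the coupler snapped onto the nipple and is held against a hard stop at about 45 N, home by travel and force readings since I had no picture views left to look at the end pose.

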